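# Check the cap forceps against the gap gauge

### The job

Pick the sprung forceps up from their grey rest and bring them to the white gauge block, lying along its green lines, with the tips a few millimetres above its top and not resting on it. Squeeze them so that each black tip stands over the middle of its own green line (tip centres 16 mm apart), never letting the tip centres come closer than 6 mm to each other, and finish while still holding the forceps steady there, tips over the lines. Do not press on the gauge, and leave the tube rack, the reagent bottle and the specimen pot where they stand.

Things in the scene. Friction and masses are not known exactly. Their poses are not given: they have to be found in the camera images.
- forceps_grip (a point): Middle of the sprung steel forceps, between their two purple grip pads, half-way up. Forceps 160 mm long, about 70 g, lying level on the rest; x points along them to the tips, z up, y to the left arm. Joined bow at x = -90 to -70 mm, 17 mm wide, 12 mm tall; mirror-image arms hinged at x = -75 mm, y = +-6 mm. Pads at x = 0 are 24 mm long, 16 mm tall
- tip_left (a point): End of the left arm's black tip (tip 3 mm wide, 5 mm tall, this point at half its height and width), 70 mm ahead of forceps_grip and level with it
- tip_right (a point): The same for the right arm. The tips are 44 mm apart, centre to centre, when let go
- limb_left (a joint): How far both arms are squeezed, rad: 0 let go (tips 44 mm apart, outer faces of the purple pads 38 mm apart), 0.097 at a 16 mm tip gap (pad faces 24 mm apart and parallel), 0.131 at 6 mm (too far), 0.145 at the stop. Each mm of squeeze at the pads closes the tips by 1.93 mm. Squeezing takes 4 N at first, 7 N at the 16 mm gap, 8.5 N at the stop
- rest: Grey forceps rest, fixed: plate 190 x 60 x 6 mm, origin at its underside's centre, x along the forceps to the tips. Two bars, tops 35 mm up, carry the forceps: 12 mm long, 60 wide at x = +46 mm; 18 mm long, 40 wide at x = -80 mm. Between them the pads are free at the sides and underneath. The forceps start with their grip point over its centre, 41 mm above the table
- gauge: White gauge block, fixed: 50 (x) x 80 (y) x 45 mm tall, on a grey foot 60 x 90 x 6 mm, origin at its underside's centre. Two green lines on its top run along its x, 16 mm apart. The forceps may come from either end of the lines, lying along them
- line_left (a point): Middle of the green line at y = +8 mm on the gauge, on the top face (45 mm above the table); line 40 mm long and 4 mm wide along the gauge's x; axes as the gauge's
- line_right (a point): The same for the green line at y = -8 mm
- rack: Cream tube rack with purple-capped tubes, 26 x 200 x 88 mm high, loose bystander, origin at its underside's centre
- reagent: White reagent bottle, 38 mm across, 75 mm high, loose bystander, origin at its underside's centre
- pot: Clear specimen pot with yellow cap, 48 mm across, 55 mm high, loose bystander, origin at its underside's centre
There are look-alikes about, which are no part of the job. Leave any yellow look-alike of the rest alone. Of the things that look like the part that bears forceps_grip, the smaller one is meant.

How it is judged:
On the way:
1. the forceps are lifted clear of the rest (height (world z) of forceps_grip above 0.0465 m and contact force between forceps and rest below 0.05 N and contact force between the fingers and forceps above 1 N), for 0.1 s.
At the end, for the whole second after the job is handed in: The fingers hold the forceps (over 2 N), still and clear of rest and gauge; each tip is within 3 mm sideways of the middle of its own green line, within 18 mm of the line's middle along it, and no more than 15 mm above the gauge's top; the tips are 13 to 19 mm apart, through the last second (((y of tip_left in the frame of line_left between -0.003 and 0.003 m and x of tip_left in the frame of line_left between -0.018 and 0.018 m and z of tip_left in the frame of line_left below 0.0175 m and y of tip_right in the frame of line_right between -0.003 and 0.003 m and x of tip_right in the frame of line_right between -0.018 and 0.018 m and z of tip_right in the frame of line_right below 0.0175 m) or (y of tip_left in the frame of line_right between -0.003 and 0.003 m and x of tip_left in the frame of line_right between -0.018 and 0.018 m and z of tip_left in the frame of line_right below 0.0175 m and y of tip_right in the frame of line_left between -0.003 and 0.003 m and x of tip_right in the frame of line_left between -0.018 and 0.018 m and z of tip_right in the frame of line_left below 0.0175 m)) and distance between tip_left and tip_right between 0.013 and 0.019 m and velocity of joint limb_left between -0.05 and 0.05 rad/s and linear speed of forceps below 0.01 m/s and contact force between the fingers and forceps above 2 N and contact force between forceps and gauge below 0.1 N and contact force between forceps and rest below 0.1 N); the arm keeps its last pose, push and grip.
It fails at once if the forceps are squeezed until the tips are under 6 mm apart (distance between tip_left and tip_right below 0.006 m).
It fails at once if the forceps press on the gauge with over 8 N (contact force between forceps and gauge above 8 N).
It fails at once if a bystander is pushed over 15 mm or tipped (distance of any of rack, reagent, pot from where it was at the start of the episode above 0.015 m or angle between any of rack, reagent, pot's own z axis and vertical above 0.3 rad).
It also fails if it takes over 42 s, if anything falls off the work surface, if the arm or the gripper's body presses on something with over 40 N, if the wrist force passes 120 N, or if a joint passes its speed limit or range.

### The arm

A 7-joint arm with a two-finger parallel gripper is mounted at the origin on the work surface. World frame = base frame: x ahead of the robot, y to its left, z up, the work surface at z = 0. Lengths are in m, angles in rad, forces in N, time in s.
With the tool pointing down it reaches from about 0.375 to 0.925 m from the base axis. Payload 3.1 kg.
Tool frame: the origin (TCP) lies at the very end of the fingers, on their centre line; the grasp point (between the pads) lies 19 mm behind it (ctrl.hold_point_z is the distance from the TCP to the grasp point, in m); z points along the fingers, y is the direction in which the jaws open and shut (so a half turn about z gives the same grasp; the last joint's range is limited). The gripper opens to 85 mm and grips with 20 to 120 N. Pads are 22 mm wide; open, the fingers measure 114 mm over their backs; the gripper's body (76 mm by 85 mm) begins 54 mm behind the grasp point. The pads swing forward as they close: fully open they stand 13 mm farther back than shut.
Start: joints at [1.096, 0.383, 0.044, 1.598, -0.018, 1.161, -0.05], TCP at [0.239, -0.604, 0.21] pointing down, gripper open.
Joint ranges: [-2.61, 2.61], [-0.41, 2.15], [-1.48, 1.57], [0, 2.5], [-1.57, 4.71], [0.05, 1.97], [-2.85, 2.85]. Speed limits (rad/s): [2.79, 2.79, 3.14, 3.14, 3.14, 3.14, 3.14].

### API

Orientations are given as [roll, pitch, yaw] about the fixed x, y, z axes, in that order (R = Rz(yaw) Ry(pitch) Rx(roll)).
In Python, from plant import ctrl gives the robot as it stands. Calls block until the motion is done:
- ctrl.movep(position, orientation): joint-space move of the TCP to a pose.
- ctrl.servo_line(position, vel=0.15, rotation=None): straight line of the TCP; rotation=None keeps the orientation; vel is the mean speed in m/s.
- ctrl.movej(angles): joint-space move.
- ctrl.gripper_to(opening): finger opening in m; the grip force is fixed at half the most; returns when the fingers have stopped.
- ctrl.hold(seconds).
- ctrl.ik(position, orientation): joint angles nearest the present ones, or None.
- ctrl.state(): the state.
- ctrl.capture(name): name is "scene" or "top" or "wrist"; returns the picture (384x512x3 uint8, red, green, blue); there is no depth.
- ctrl.get_calibration(name): a dict with "intrinsics" (3x3 intrinsics, pixels), "dist" ([k1, k2, p1, p2, k3] as OpenCV has them; the pictures are not rectified), "pose" (4x4, takes a point from camera to world coordinates). Camera axes: x right, y down, z forward; pixel columns grow to the right and rows downward; lengths in m; the calibration is good to about 2 mm. A picture is of the moment at which its call begins: read the wrist's pose just before it. get_calibration takes no time and is no camera call; for the wrist camera it gives the pose at the moment of the call.
A pose or a line that the arm cannot do raises ctrl.PlanningError and nothing moves.
- ctrl.finish_job(): hands the job in, once; it reports no verdict.
The state is a dict: "time": time; "joints": joint angles; "qd": joint speeds; "joint_torque": joint torques, N m; "eef_pos": TCP position; "eef_rot": TCP orientation; "ft_force": force on the tool from outside, world axes, zero at the start; "torque": the same for the moment, N m; "gripper_width": finger opening in m.
Only numpy, scipy, OpenCV 4.12 (cv2) and the standard library are available. Lean on these libraries where they do the work, as an engineer would, in place of code of your own. Each camera call takes 0.05 s, during which the arm holds its last target.

## Working session

There is one attempt and no reset: what is moved stays moved. The work goes in short steps, each a Python script; the robot and the scene stay as the last script left them, time stands still between calls to the robot, and variables do not carry over. Pictures are saved under pics/ and viewed, and the job is handed in when it is done.

```bash
ls; mkdir -p pics; python3 - <<'E'
from plant import ctrl
import cv2, numpy as np
for n in ["scene","top","wrist"]:
    c=ctrl.get_calibration(n); im=ctrl.capture(n)
    cv2.imwrite(f"pics/{n}0.png",im[:,:,::-1])
    print(n,np.round(c["intrinsics"],1).tolist(),c["dist"],np.round(c["pose"],4).tolist())
s=ctrl.state();print(s["time"],s["eef_pos"],s["eef_rot"],s["gripper_width"],ctrl.hold_point_z)
E
```

```text
pics
scene [[398.3, 0.0, 265.3], [0.0, 398.3, 190.8], [0.0, 0.0, 1.0]] [-0.05733608  0.          0.          0.          0.        ] [[-0.813, 0.3676, -0.4516, 0.9959], [0.5819, 0.5384, -0.6095, 0.5597], [0.0191, -0.7583, -0.6516, 0.6824], [0.0, 0.0, 0.0, 1.0]]
top [[496.3, 0.0, 255.7], [0.0, 496.3, 187.0], [0.0, 0.0, 1.0]] [-0.15899757  0.          0.          0.          0.        ] [[0.0012, -0.9895, 0.1448, 0.3644], [-1.0, -0.0009, 0.0015, -0.0095], [-0.0013, -0.1448, -0.9895, 1.4262], [0.0, 0.0, 0.0, 1.0]]
wrist [[314.5, 0.0, 259.1], [0.0, 314.5, 192.2], [0.0, 0.0, 1.0]] [-0.08949219  0.          0.          0.          0.        ] [[0.368, -0.8842, -0.2878, 0.3136], [-0.9298, -0.3506, -0.1117, -0.5737], [-0.0022, 0.3087, -0.9512, 0.374], [0.0, 0.0, 0.0, 1.0]]
0.15 [ 0.23890482 -0.6036343   0.20904309] [-3.13942050e+00  7.53170483e-05  3.76930594e-01] 0.08546674987443857 0.0187
```

View pics/scene0.png

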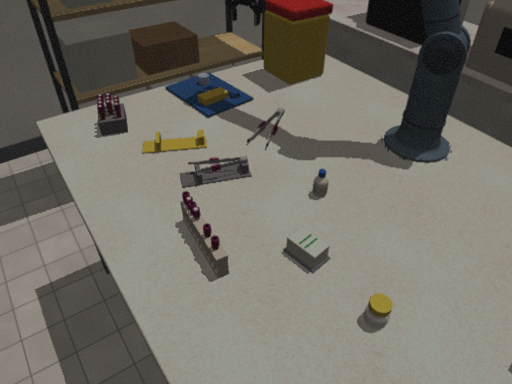

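View pics/top0.png

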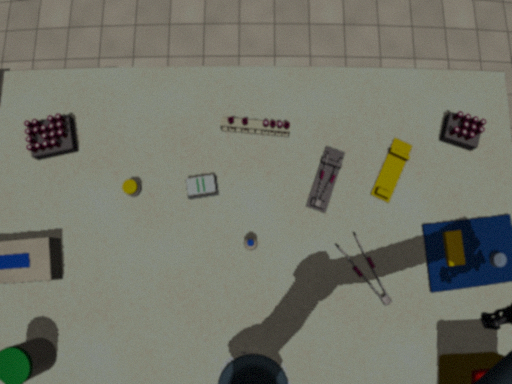

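View pics/wrist0.png

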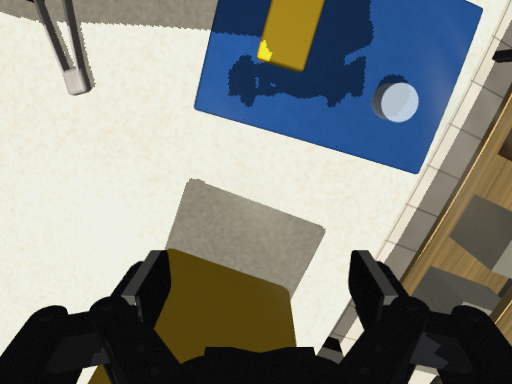

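The top view shows the grey rest with the forceps at about (325,178), and a larger look-alike pair lying on the table at (365,268). The gauge is at (201,185), the rack at (256,125), the reagent bottle at (250,241) and the pot at (131,186). I'll zoom in on these.

```bash
python3 - <<'E'
import cv2
t=cv2.imread("pics/top0.png"); s=cv2.imread("pics/scene0.png")
cv2.imwrite("pics/t_f.png",cv2.resize(t[135:225,285:385],None,fx=6,fy=6,interpolation=cv2.INTER_CUBIC))
cv2.imwrite("pics/t_g.png",cv2.resize(t[155:255,170:270],None,fx=6,fy=6,interpolation=cv2.INTER_CUBIC))
cv2.imwrite("pics/s_f.png",cv2.resize(s[140:200,170:270],None,fx=7,fy=7,interpolation=cv2.INTER_CUBIC))
E
cat > h.py <<'E'
from plant import ctrl
import cv2, numpy as np
def px2w(c,pts,z):
    K=np.array(c["intrinsics"]);D=np.array(c["dist"]);T=np.array(c["pose"])
    u=cv2.undistortPoints(np.array(pts,float).reshape(-1,1,2),K,D)[:,0]
    d=np.c_[u,np.ones(len(u))]@T[:3,:3].T; o=T[:3,3]
    z=np.broadcast_to(z,len(u))
    return o+d*((z-o[2])/d[:,2])[:,None]
def w2px(c,P):
    T=np.linalg.inv(np.array(c["pose"])); P=np.array(P,float).reshape(-1,3)
    return cv2.projectPoints(P,cv2.Rodrigues(T[:3,:3])[0],T[:3,3],np.array(c["intrinsics"]),np.array(c["dist"]))[0][:,0]
E
```

```text
(no output)
```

View pics/t_f.png

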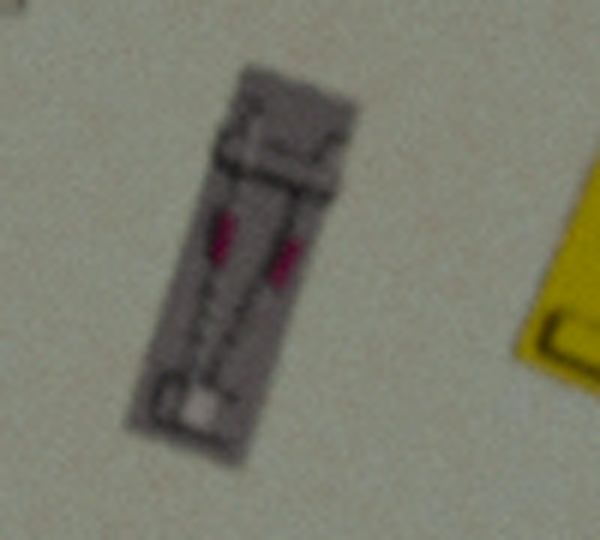

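View pics/t_g.png

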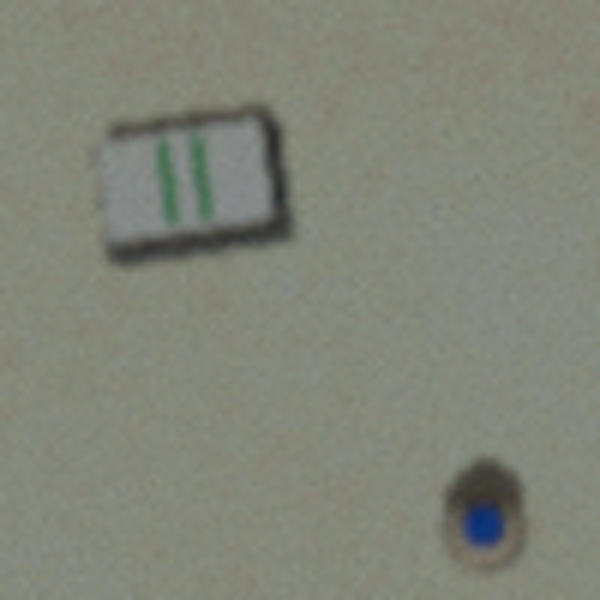

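View pics/s_f.png

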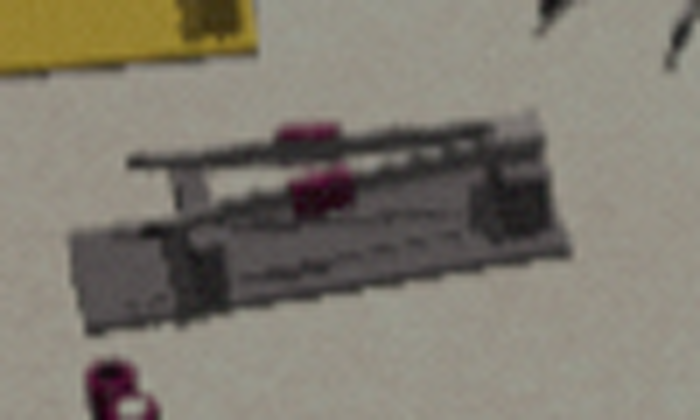

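```bash
python3 - <<'E'
from h import *
c=ctrl.get_calibration("top")
f=lambda p,o:(np.array(p,float)+.5)/6-.5+np.array(o)
P=px2w(c,f([[222,238],[286,262],[199,408]],(285,135)),[.049,.049,.047]); print(P.round(4))
m=(P[0]+P[1])/2; d=m-P[2]; print("mid",m,"yaw",np.degrees(np.arctan2(d[1],d[0])),np.hypot(*d[:2]), "gap",np.linalg.norm(P[0]-P[1]))
R=px2w(c,f([[245,65],[358,103],[243,465],[125,430]],(285,135)),.006); print(R.round(4),R.mean(0))
for a,b in((0,3),(1,2)): d=R[a]-R[b]; print(np.degrees(np.arctan2(d[1],d[0])),np.hypot(*d[:2]))
G=px2w(c,f([[164,142],[173,222],[197,136],[207,216]],(170,155)),.045); print(G.round(4),G.mean(0))
for a,b in((0,1),(2,3)): d=G[a]-G[b]; print(np.degrees(np.arctan2(d[1],d[0])),np.hypot(*d[:2]))
print(px2w(c,[[250.5,242],[131,186],[228,120],[290,125]],[.075,.055,.08,.08]).round(3))
E
```

```text
[[ 0.6025 -0.1935  0.049 ]
 [ 0.5911 -0.2236  0.049 ]
 [ 0.5222 -0.1815  0.047 ]]
mid [ 0.59675937 -0.20854094  0.049     ] yaw -19.924018743715056 0.07928247464311748 gap 0.032149465098154494
[[ 0.696  -0.2123  0.006 ]
 [ 0.6772 -0.2677  0.006 ]
 [ 0.4994 -0.2074  0.006 ]
 [ 0.5163 -0.1508  0.006 ]] [ 0.59719104 -0.20956429  0.006     ]
-18.913432372198386 0.18991534172424385
-18.713427075848927 0.18771251520107676
[[0.5913 0.1586 0.045 ]
 [0.5533 0.1537 0.045 ]
 [0.5942 0.1431 0.045 ]
 [0.5562 0.1377 0.045 ]] [0.57374111 0.14827147 0.045     ]
7.408758994601075 0.03835342713399155
8.010300803482348 0.03841500450457961
[[ 0.411  0.006  0.075]
 [ 0.568  0.344  0.055]
 [ 0.751  0.07   0.08 ]
 [ 0.737 -0.104  0.08 ]]
```

```bash
python3 - <<'E'
from h import *
y=np.radians(-18.9)
for yy in (y,y+np.pi):
    for p in ([.597,-.209,.15],[.597,-.209,.022],[.505,.139,.05]):
        q=ctrl.ik(p,[np.pi,0,yy]); print(None if q is None else np.round(q,2))
ctrl.movep([.597,-.209,.15],[np.pi,0,y])
ctrl.gripper_to(.06)
s=ctrl.state();c=ctrl.get_calibration("wrist");im=ctrl.capture("wrist")
print(s["time"],s["eef_pos"],s["eef_rot"],s["gripper_width"])
cv2.imwrite("pics/w1.png",im[:,:,::-1]); np.savez("w1.npz",**c)
E
```

```text
[ 0.38  0.41 -0.13  1.69  0.06  1.04 -1.68]
[ 0.34  0.57 -0.09  1.76  0.07  0.82 -1.68]
[ 0.17  0.43 -0.59  2.    0.32  0.81 -2.51]
[ 0.68  0.46 -0.53  1.67  0.26  1.07  1.32]
[ 0.66  0.62 -0.5   1.74  0.37  0.87  1.24]
[ 0.47  0.57 -0.98  1.98  0.6   0.91  0.41]
2.4667 [ 0.59687774 -0.20943365  0.15003133] [ 3.14151575e+00 -5.95506296e-05 -3.30499395e-01] 0.060104852607257876
```

View pics/w1.png

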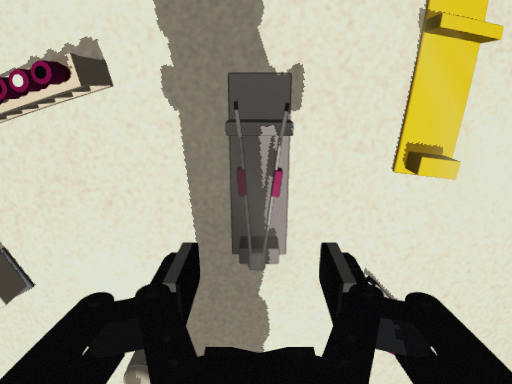

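The wrist view shows the tips at about (236,106) and (288,107), the pads at (241,181) and (278,183), and the bow at (257,262). I'll check these against the model.

```bash
python3 - <<'E'
from h import *
c=dict(np.load("w1.npz"))
im=cv2.imread("pics/w1.png"); 
cv2.imwrite("pics/w1c.png",cv2.resize(im[85:275,205:315],None,fx=4,fy=3,interpolation=cv2.INTER_CUBIC)[:600])
y=np.radians(-18.9);g=np.array([.597,-.2092])
def F(x,yy,z): return [*(g+[x*np.cos(y)-yy*np.sin(y),x*np.sin(y)+yy*np.cos(y)]),z]
print("tips pred",w2px(c,[F(.07,.022,.0435),F(.07,-.022,.0435),F(0,.0165,.049),F(0,-.0165,.049),F(-.09,0,.047)]).round(1).tolist())
print("plate",w2px(c,[F(.095,.03,.006),F(.095,-.03,.006),F(-.095,.03,.006),F(-.095,-.03,.006)]).round(1).tolist())
E
```

```text
tips pred [[234.0, 103.2], [286.6, 103.2], [241.6, 185.1], [279.0, 185.1], [260.2, 272.3]]
plate [[228.0, 74.4], [292.3, 74.4], [233.1, 256.0], [287.1, 255.9]]
```

View pics/w1c.png

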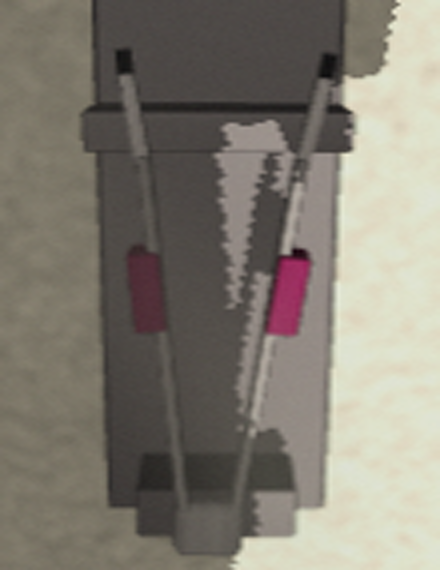

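```bash
python3 - <<'E'
from h import *
from scipy.optimize import least_squares
c=dict(np.load("w1.npz"))
def F(p,L):
    L=np.array(L);ca,sa=np.cos(p[2]),np.sin(p[2])
    return np.c_[p[0]+L[:,0]*ca-L[:,1]*sa,p[1]+L[:,0]*sa+L[:,1]*ca,L[:,2]]
fit=lambda L,m:least_squares(lambda p:(w2px(c,F(p,L))-m).ravel(),[.597,-.209,-.33])
L=[[.07,.022,.0435],[.07,-.022,.0435],[0,.0165,.049],[0,-.0165,.049],[-.09,0,.047]]
r=fit(L,np.array([[235.7,101.7],[287.2,103],[241.7,182.7],[277.5,182.7],[256.7,269.3]]));print(r.x,np.degrees(r.x[2]),r.fun.round(1))
L=[[.095,.03,.006],[.095,-.03,.006],[-.095,.03,.006],[-.095,-.03,.006]]
r=fit(L,np.array([[228.3,73],[291.5,73],[232,253.3],[285.7,254]]));print(r.x,np.degrees(r.x[2]),r.fun.round(1))
E
```

```text
[ 0.59879188 -0.2089562  -0.35641118] -20.420856224209643 [-0.4 -1.2  0.6 -1.  -1.   0.2  0.6  1.1  0.3  1.5]
[ 0.59896142 -0.20899466 -0.33593438] -19.24762217569835 [-0.6 -0.8  0.6 -0.4 -0.2  1.1  0.2  0.6]
```

```bash
python3 - <<'E'
from h import *
y=np.radians(-19.9)
ctrl.movep([.5985,-.209,.09],[np.pi,0,y])
ctrl.servo_line([.5985,-.209,.023],vel=.08)
print(ctrl.state()["ft_force"])
for w in (.04,.034,.030,.027):
    ctrl.gripper_to(w); s=ctrl.state(); print(w,s["time"],s["gripper_width"],np.round(s["ft_force"],2),s["eef_pos"].round(4))
c=ctrl.get_calibration("wrist");im=ctrl.capture("wrist")
cv2.imwrite("pics/w2.png",im[:,:,::-1]); np.savez("w2.npz",**c)
E
```

```text
[-0.56495375  0.17644627 -0.06715455]
0.04 4.1917 0.0398404604928778 [-0.18 -0.25  0.67] [ 0.5992 -0.2093  0.0237]
0.034 4.425 0.03405567208199448 [-0.54  0.89  5.  ] [ 0.5996 -0.2093  0.0242]
0.03 4.6417 0.030146999743579896 [0.73 0.03 7.11] [ 0.5998 -0.2095  0.0245]
0.027 4.8583 0.027301539406258832 [-0.83  0.25  6.93] [ 0.6001 -0.2093  0.0247]
```

View pics/w2.png

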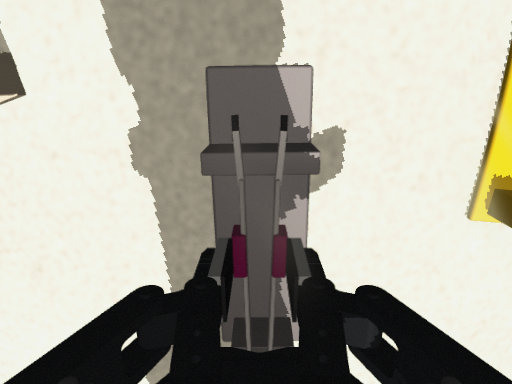

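```bash
python3 - <<'E'
from h import *
ctrl.gripper_to(.0245)
s=ctrl.state();c=ctrl.get_calibration("wrist");im=ctrl.capture("wrist")
print(s["time"],s["gripper_width"],s["ft_force"].round(2),s["eef_pos"])
cv2.imwrite("pics/w3.png",im[:,:,::-1]); cv2.imwrite("pics/w3c.png",cv2.resize(im[100:300,190:330,::-1],None,fx=4,fy=3,interpolation=cv2.INTER_CUBIC)); np.savez("w3.npz",**c)
c=dict(np.load("w2.npz")); P=px2w(c,[[235.5,120],[284,120]],.0425);print(P,np.linalg.norm(P[0]-P[1]))
E
```

```text
5.125 0.02486412032295889 [-0.88  0.33  7.43] [ 0.60022836 -0.20921403  0.02485096]
[[ 0.66707972 -0.22056418  0.0425    ]
 [ 0.65947499 -0.24159269  0.0425    ]] 0.022361347023059277
```

View pics/w3c.png

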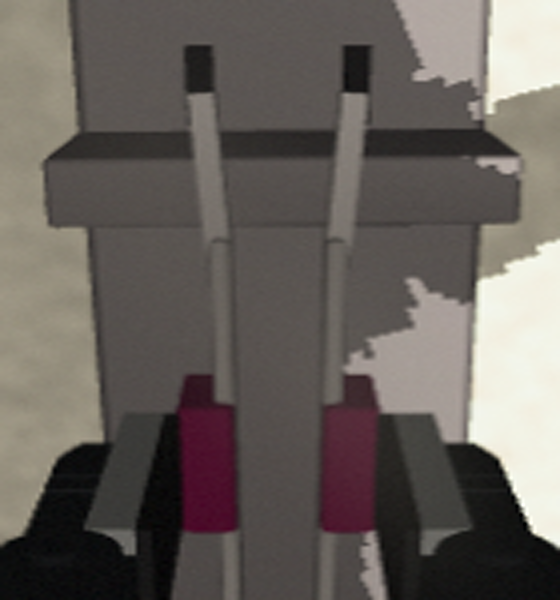

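Tip gap is about 18 mm, which matches the gripper width. I'll squeeze slightly more, lift, and look again.

```bash
python3 - <<'E'
from h import *
ctrl.gripper_to(.0237)
s=ctrl.state();print(s["gripper_width"],s["ft_force"].round(2))
p=s["eef_pos"]
ctrl.servo_line([p[0],p[1],.10],vel=.08)
ctrl.hold(.3)
s=ctrl.state();c=ctrl.get_calibration("wrist");im=ctrl.capture("wrist")
print(s["time"],s["gripper_width"],s["ft_force"].round(2),s["eef_pos"],s["eef_rot"])
cv2.imwrite("pics/w4.png",im[:,:,::-1]); cv2.imwrite("pics/w4c.png",cv2.resize(im[100:300,190:330,::-1],None,fx=4,fy=3,interpolation=cv2.INTER_CUBIC)); np.savez("w4.npz",**c)
cv2.imwrite("pics/s4.png",ctrl.capture("scene")[100:230,130:300,::-1].repeat(4,0).repeat(4,1))
E
```

```text
0.02397705942921417 [-1.74  1.68  7.92]
6.8083 0.023811816440511342 [ 0.71  0.24 -1.13] [ 0.59994738 -0.20914707  0.09951457] [ 3.14156924e+00  8.23551264e-04 -3.47251846e-01]
```

View pics/w4c.png

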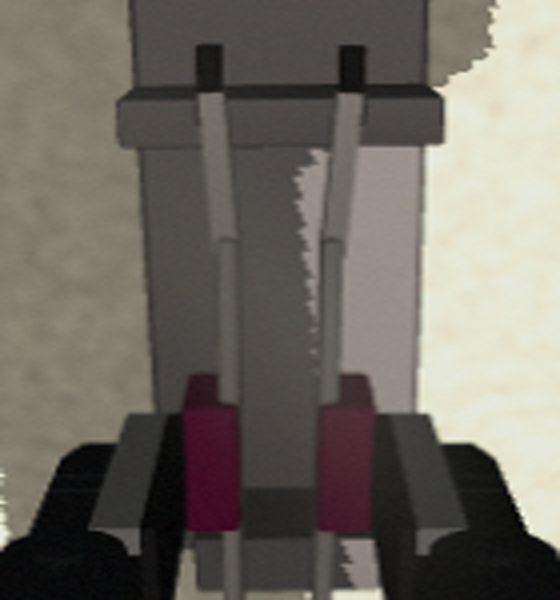

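View pics/s4.png

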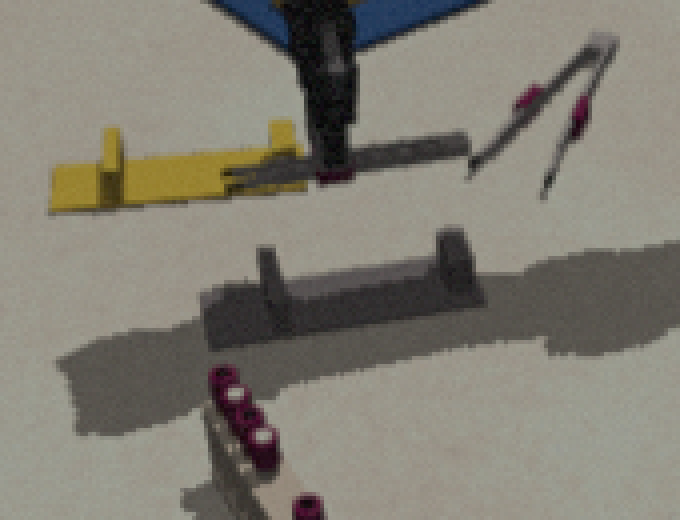

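The forceps are clear of the rest and level, with the tips about 36 px apart (roughly 16.5 mm). Next I'll measure the tips in the tool frame and carry them over to hover above the gauge.

```bash
python3 - <<'E'
from h import *
c=dict(np.load("w4.npz"))
P=px2w(c,[[189.6+208/4,99.7+46/3],[189.6+353/4,99.7+46/3]],.1155+.0025)
y=-.34725;e=np.array([.59994738,-.20914707])
R=np.array([[np.cos(y),-np.sin(y)],[np.sin(y),np.cos(y)]])
t=(P[:,:2]-e)@R; print("tips tool frame",t,np.linalg.norm(t[0]-t[1]))
off=t.mean(0); yf=np.radians(7.7)
ang=np.degrees(np.arctan2(*(t[0]-t[1])[::-1]))-90;print("skew deg",ang)
R2=np.array([[np.cos(yf),-np.sin(yf)],[np.sin(yf),np.cos(yf)]])
g=np.array([.5737,.1483])-R2@off; print(g)
p=ctrl.state()["eef_pos"]
ctrl.servo_line([p[0],p[1],.15],vel=.15)
ctrl.movep([g[0],g[1],.10],[np.pi,0,yf]); ctrl.hold(.3)
s=ctrl.state();c=ctrl.get_calibration("wrist");im=ctrl.capture("wrist")
print(s["time"],s["gripper_width"],s["joints"].round(2),s["eef_pos"],s["eef_rot"])
cv2.imwrite("pics/w5.png",im[:,:,::-1]); cv2.imwrite("pics/w5c.png",cv2.resize(im[40:240,160:360,::-1],None,fx=4,fy=3,interpolation=cv2.INTER_CUBIC)); np.savez("w5.npz",**c)
E
```

```text
tips tool frame [[ 0.06924362  0.00926397]
 [ 0.06924396 -0.00727353]] 0.01653750738568085
skew deg 0.0011938294849898057
[0.50521391 0.13803604]
9.05 0.023702545441406382 [-0.    0.31 -0.39  1.98  0.15  0.88 -1.91] [0.50583533 0.13707261 0.10008763] [ 3.14143808e+00 -3.43089506e-04  1.32338231e-01]
```

View pics/w5c.png

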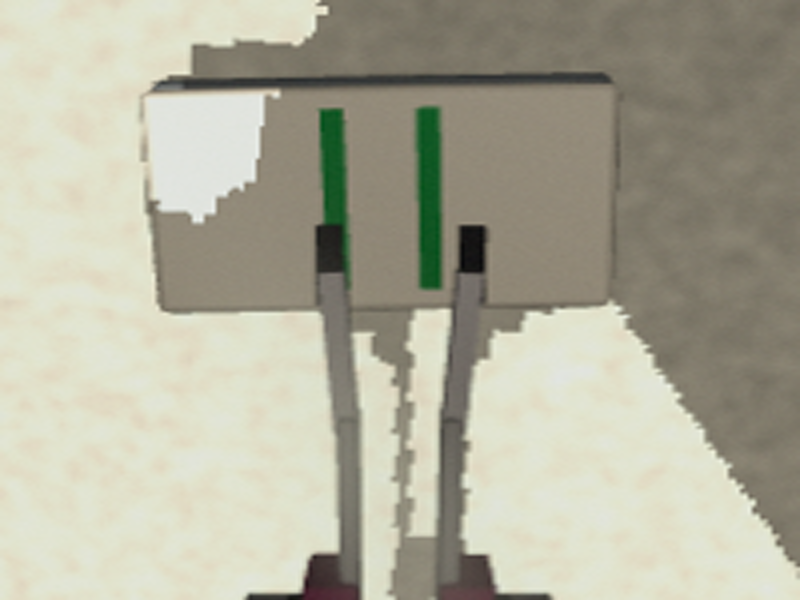

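```bash
cat > m.py <<'E'
from h import *
def rel(c,e,y,L,T,ztip,ox=160,oy=40,fx=4,fy=3):
    f=lambda p:np.array([[(a+.5)/fx-.5+ox,(b+.5)/fy-.5+oy] for a,b in p])
    R=np.array([[np.cos(y),-np.sin(y)],[np.sin(y),np.cos(y)]])
    l=px2w(c,f(L),.045);t=px2w(c,f(T),ztip)
    lt=(l[:,:2]-e[:2])@R; tt=(t[:,:2]-e[:2])@R
    print("world line mid",l.mean(0).round(4),"tool lines",lt.round(4).tolist(),"tips",tt.round(4).tolist())
    d=(lt[0]-lt[1])+(lt[2]-lt[3]); a=np.arctan2(d[1],d[0])
    print("lens",np.linalg.norm(lt[0]-lt[1]),np.linalg.norm(lt[2]-lt[3]),"angle deg",np.degrees(a),"sep",(lt[0]+lt[1]-lt[2]-lt[3])/2, "err tips-lines",tt.mean(0)-lt.mean(0),"gap",np.linalg.norm(tt[0]-tt[1]))
E
python3 - <<'E'
from m import *
rel(dict(np.load("w5.npz")),np.array([0.50583533,0.13707261]),.13234,[(331,109),(337,288),(428,107),(430,289)],[(329,226),(472,226)],.1186)
E
```

```text
world line mid [0.575 0.15  0.045] tool lines [[0.0901, 0.012], [0.0503, 0.0115], [0.0905, -0.0041], [0.0501, -0.0047]] tips [[0.0697, 0.0087], [0.0697, -0.0076]]
lens 0.039765494137018735 0.04041641999452696 angle deg 0.7830143985681 sep [-8.55624714e-05  1.61692896e-02] err tips-lines [-0.00049862 -0.0030683 ] gap 0.01631259403885598
```

```bash
python3 - <<'E'
from m import *
yf=np.radians(8.4);R=np.array([[np.cos(yf),-np.sin(yf)],[np.sin(yf),np.cos(yf)]])
g=np.array([.575,.150])-R@[.0697,.00055]; print(g)
s=ctrl.state(); 
ctrl.servo_line([g[0]-.0006,g[1]+.0009,.055],vel=.06,rotation=[np.pi,0,yf]); ctrl.hold(.3)
s=ctrl.state();c=ctrl.get_calibration("wrist");im=ctrl.capture("wrist")
print(s["time"],s["gripper_width"],s["ft_force"].round(2),s["eef_pos"],s["eef_rot"])
cv2.imwrite("pics/w6c.png",cv2.resize(im[40:240,160:360,::-1],None,fx=4,fy=3,interpolation=cv2.INTER_CUBIC)); np.savez("w6.npz",e=s["eef_pos"],y=s["eef_rot"][2],**c)
E
```

```text
[0.50612806 0.13927391]
10.3 0.02400919864694122 [-0.54  0.27 -0.75] [0.50582516 0.14021731 0.05536018] [-3.14157998e+00 -7.30858548e-04  1.46506126e-01]
```

View pics/w6c.png

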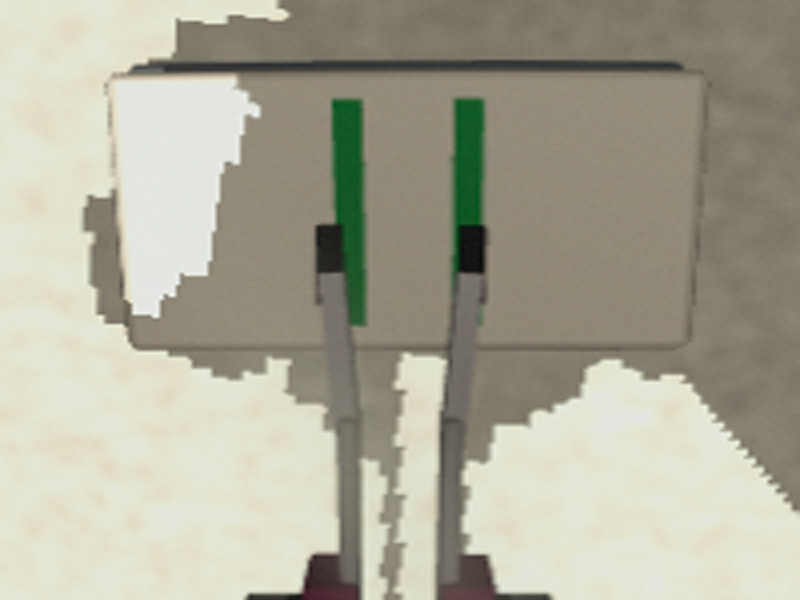

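```bash
python3 - <<'E'
from m import *
d=dict(np.load("w6.npz"))
rel(d,d["e"],float(d["y"]),[(347,100),(351.5,325),(469,99),(468,325)],[(329,226),(472,226)],.0739)
E
```

```text
world line mid [0.5748 0.1497 0.045 ] tool lines [[0.0896, 0.0076], [0.0495, 0.0074], [0.0898, -0.0085], [0.0495, -0.009]] tips [[0.0698, 0.0087], [0.0698, -0.0076]]
lens 0.040136097449625804 0.040312654331253375 angle deg 0.4703234534290089 sep [-9.08010283e-05  1.62490915e-02] err tips-lines [0.00015431 0.00120443] gap 0.01631431274785269
```

```bash
python3 - <<'E'
from m import *
yf=np.radians(8.7);n=np.array([-np.sin(yf),np.cos(yf)])
s=ctrl.state(); g=s["eef_pos"][:2]-.0015*n
ctrl.servo_line([g[0],g[1],.037],vel=.03,rotation=[np.pi,0,yf]); ctrl.hold(.5)
s=ctrl.state();c=ctrl.get_calibration("wrist");im=ctrl.capture("wrist")
print(g,s["time"],s["gripper_width"],s["ft_force"].round(2),s["eef_pos"],s["eef_rot"])
cv2.imwrite("pics/w7c.png",cv2.resize(im[40:240,160:360,::-1],None,fx=4,fy=3,interpolation=cv2.INTER_CUBIC)); np.savez("w7.npz",e=s["eef_pos"],y=s["eef_rot"][2],**c)
im=ctrl.capture("scene"); cv2.imwrite("pics/s7.png",cv2.resize(im[190:290,260:380,::-1],None,fx=6,fy=6,interpolation=cv2.INTER_CUBIC))
E
```

```text
[0.50598904 0.13868795] 11.6 0.02390330869867076 [-0.49 -0.37 -0.64] [0.50600527 0.13868468 0.03704673] [-3.14158794e+00 -9.84128338e-05  1.51833372e-01]
```

View pics/w7c.png

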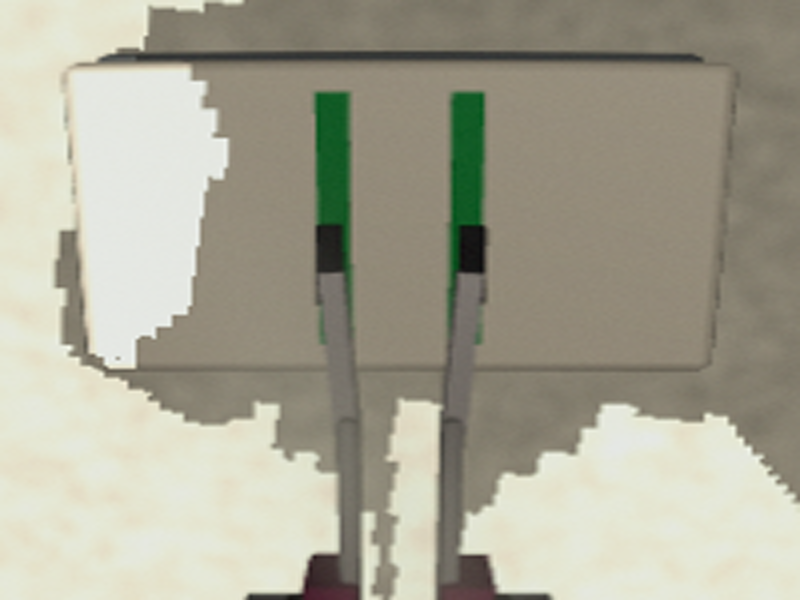

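View pics/s7.png

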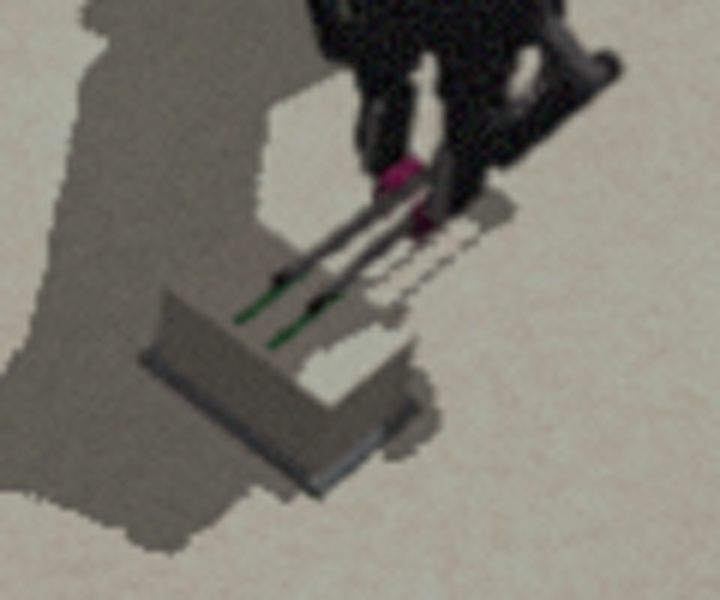

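```bash
python3 - <<'E'
from m import *
d=dict(np.load("w7.npz"))
rel(d,d["e"],float(d["y"]),[(332,92),(335.5,343),(468,92),(466,343)],[(329,226),(472,226)],.0555)
E
```

```text
world line mid [0.5749 0.1498 0.045 ] tool lines [[0.0899, 0.0086], [0.0497, 0.0088], [0.0899, -0.0074], [0.0497, -0.0078]] tips [[0.0698, 0.0087], [0.0698, -0.0076]]
lens 0.040219900145525775 0.040222691833375686 angle deg 0.15809387094486005 sep [-8.67094827e-07  1.62917549e-02] err tips-lines [1.67302374e-05 8.14411172e-06] gap 0.01632073415238125
```

```bash
python3 - <<'E'
from h import *
ctrl.hold(.5); s=ctrl.state(); print(s["time"],s["gripper_width"],s["eef_pos"],s["ft_force"].round(2),np.abs(s["qd"]).max())
ctrl.finish_job()
E
```

```text
12.2 0.023585958288416888 [0.50596978 0.13869847 0.03698071] [-0.55  0.17 -0.58] 0.00369651215728503
the job is handed in; nothing more can be done
```

I picked the smaller forceps up from the grey rest, carried them to the gauge and squeezed them. I handed the job in at 12.2 s, still holding them steady with the tips over the green lines. No verdict was reported.

**Final position:** the last wrist picture put the tip pair within 0.1 mm of the lines' middle, both across and along. The tips were 16.3 mm apart, against lines 16.3 mm apart as measured, and the forceps lay about 0.2° off the lines' direction. The camera calibration is only good to about 2 mm, so treat these as close rather than exact.

**Height and contact:** the tips' undersides should be about 5–6 mm above the gauge. That figure comes from the arm's height, not from a direct measurement. The wrist force stayed at roughly the forceps' own weight, so nothing suggests they touch the gauge.

**Other checks:** the arm was still, with the gripper at 23.6–23.9 mm. I kept the arm's path clear of the rack, bottle and pot, but took no final picture to confirm they hadn't moved. No check failed; the small disagreements of 1–3 mm and under 1.5° between views were corrected before the final position.

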